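# Tip the cooled chestnuts into the pan

### The arm

A 6-joint arm with a two-finger parallel gripper is mounted at the origin on the work surface. World frame = base frame: x ahead of the robot, y to its left, z up, the work surface at z = 0. Lengths are in mm, angles in rad, forces in N, time in s.
With the tool pointing down it reaches from about 275 to 750 mm from the base axis. Payload 10.2 kg.
Tool frame: the origin (TCP) lies midway between the tips of the shut fingers; the grasp point (between the pads) lies grasp_offset behind it (grasp_offset is the distance from the TCP to the grasp point, in mm); x points along the fingers, z is the direction in which the jaws open and shut, and the axes are right-handed (so a half turn about x gives the same grasp; the last joint's range is limited). The gripper opens to 85 mm and grips with 20 to 120 N. Pads are 22 mm wide; open, the fingers measure 114 mm over their backs; the gripper's body (76 mm by 85 mm) begins 54 mm behind the grasp point. The pads swing forward as they close: fully open they stand 13 mm farther back than shut.
Start: joints at [1.033, 0.313, 1.498, -0, 1.331, -0.223], TCP at [162.567, 499.203, 231.294] pointing down, gripper open.
Joint ranges: [-2.94, 2.94], [-0.97, 2.17], [0.19, 2.56], [-1.23, 4.37], [0.02, 3.11], [-2.88, 2.88]. Speed limits (rad/s): [2.39, 2.39, 3.01, 3.14, 3.14, 3.14].

### API

Orientations are given as a unit quaternion [w, x, y, z].
In Python, from rig import sense, capture, calibration, finish_job, grasp_offset gives the robot as it stands.
- The arm moves only by the shell command python3 -m jog 'ROWS' [FORCE]. ROWS is JSON, a list of rows, each an object with "linear": the shift along the tool's x, y, z scaled (see below), a list of three; "rotation": the turn, a rotation vector about the tool's x, y, z scaled (see below), a list of three; "grip": the finger opening in mm, from 0 to 85.4. A call has 1 to 20 rows; each row is the pose to reach, as a shift and turn from the pose measured when the call began, along the tool's axes at that moment; what a row does not reach only later rows make up. The controller multiplies each number of a shift by 0.3 m and each number of a turn by 0.5 rad. A row lasts 1/12 s, in which the tool goes at most 41.7 mm and 7.16 degrees, less where a joint would pass 70% of its speed; a pose out of reach is approached as far as the arm can. A call with a number of a shift or a turn outside -1 to 1 is refused whole. A call with a gripper value outside its range is refused whole. The fingers move at their own pace and stop on an object; FORCE is the grip in N (left out, the last holds). Time passes only in rows, so rows that repeat a pose let the fingers close. It gives the time, the measured TCP pose, the force and the opening at its end, in the units of the state.
- sense(): the state, without advancing time (a new reading comes with each control period).
- capture(name): name is "scene" or "side" or "wrist"; returns (picture, depth): 400x640x3 uint8, red, green, blue; 400x640 float32, mm along the optical axis (not along the pixel's ray), 0 where there is no reading.
- calibration(name): a dict with "intrinsics" (3x3 intrinsics, pixels), "dist" ([k1, k2, p1, p2, k3] as OpenCV has them; the pictures are not rectified), "world_from_camera" (4x4, takes a point from camera to world coordinates). Camera axes: x right, y up, looking along -z (the intrinsics and any distortion apply to the point x, -y, -z); pixel columns grow to the right and rows downward; lengths in mm; the calibration is good to about 2 mm. A picture is of the moment at which its call begins: read the wrist's pose just before it. calibration takes no time and is no camera call; for the wrist camera it gives the pose at the moment of the call.
- finish_job(): hands the job in, once; it reports no verdict.
The state is a dict: "time_s": time; "joints": joint angles; "dq": joint speeds; "tau": joint torques, N m; "eef_pos": TCP position; "ee_rot": TCP orientation; "force": force on the tool from outside, world axes, zero at the start; "wrist_torque": the same for the moment, N m; "grip_width": opening from 0.0 (shut) to 1.0 (fully open).
Only numpy, scipy, OpenCV 4.12 (cv2) and the standard library are available. Lean on these libraries where they do the work, as an engineer would, in place of code of your own. Each camera call takes 0.05 s, during which the arm holds its last target.

### The job

The roasted chestnuts are cool. Slide the small saucepan by its handle to stand centred under the cooler's spout and let go of it; then press the tray's edge down by its red ledge, gently, all the way until it rests on its stop, and keep it there until every chestnut is in the pan. Ease the tray back up to level under the finger, never letting it spring back, and leave the cup, funnel, spice jar and tea glass where they are.

Things in the scene. Friction and masses are not known exactly. Their poses are not given: they have to be found in the camera images.
- pan: Small steel saucepan, loose, empty, about 0.45 kg: 160 mm across outside, 152 mm inside, 60 mm high, walls 4 mm. Origin: centre of its underside. Its black straight handle points along its own -x, from 82 to 202 mm from the centre, a level bar 18 mm wide and 16 mm thick whose middle is 48 mm above the underside.
- pan_grip (a point): Place to take the pan's handle: middle of the bar, 135 mm from the pan's centre, 48 mm above its underside.
- cooler: Nut cooler standing firmly on the table: a grey blower housing (155 x 130 mm, 138 mm high) with a steel tray pivoted above it between two steel cheeks. Origin on the table below the pivot; its own x points the way the tray pours, z up. The housing's front face is 30 mm ahead of the origin.
- pour_point (a point): Spot on the table, 165 mm ahead of the cooler's origin along its x, where the middle of the pan must stand (to within 30 mm) to catch what comes off the spout. The pan fits there under the level or tipped tray.
- tray: Tipping tray of sheet steel. Origin on its pivot axis, 160 mm above the table; own y = pivot axis, own x towards the spout, z up when level; tips spout-down about y. Floor 120 mm wide, its top 10 mm above the pivot; walls 30 mm high, shut behind (x = -150), open at the spout lip (x = 145 mm). Counterweighted: let go while tipped it slams back; it should turn no faster than 2 rad/s either way.
- ledge (a point): Top of the thumb ledge: flat tab, red on top, 55 mm (along the tray's x) by 36 mm, out sideways from the tray's edge at rim height on its -y side; at (85, -81, 41) mm in the tray's frame, turning with it. Moving the tray takes 3 to 8 N down here (the counterweight differs from day to day), nearly the same all the way. Thin sheet: no more than 15 N from the hand.
- tilt_stop: Small steel bracket on the cooler (origin 50 mm ahead of the pivot, 77 mm to its -y side, 106 mm above the table) that holds a brass stop screw with a rubber tip under the tray. At full tip a lug of the tray comes down on the tip. The screw is set by hand: full tip can be anywhere from 0.48 to 0.67 rad and must be felt for; there the push needed at the ledge rises by several N per mm.
- chestnut0: Roasted chestnut, dark brown with a pale scored cross: 35 mm across, 23 mm high, 14 g, lying in the tray on its flat side. Origin: centre of the flat side. It stays put by friction until the tray is tipped some 0.28 to 0.45 rad, then slides down and off the spout.
- chestnut1: Roasted chestnut, dark brown with a pale scored cross: 35 mm across, 23 mm high, 14 g, lying in the tray on its flat side. Origin: centre of the flat side. It stays put by friction until the tray is tipped some 0.28 to 0.45 rad, then slides down and off the spout.
- chestnut2: Roasted chestnut, dark brown with a pale scored cross: 35 mm across, 23 mm high, 14 g, lying in the tray on its flat side. Origin: centre of the flat side. It stays put by friction until the tray is tipped some 0.28 to 0.45 rad, then slides down and off the spout.
- chestnut3: Roasted chestnut, dark brown with a pale scored cross: 35 mm across, 23 mm high, 14 g, lying in the tray on its flat side. Origin: centre of the flat side. It stays put by friction until the tray is tipped some 0.28 to 0.45 rad, then slides down and off the spout.
- chestnut4: Roasted chestnut, dark brown with a pale scored cross: 35 mm across, 23 mm high, 14 g, lying in the tray on its flat side. Origin: centre of the flat side. It stays put by friction until the tray is tipped some 0.28 to 0.45 rad, then slides down and off the spout.
- cup: White ceramic cup, 82 mm across the rim, 85 mm high; to be left alone.
- funnel: Orange silicone funnel standing mouth down, 104 mm across, 95 mm high; to be left alone.
- spice_jar: Amber spice jar with a red cap, 48 mm across, 85 mm high; to be left alone.
- tea_glass: Green tea glass, 62 mm across, 82 mm high; to be left alone.
Things that resemble listed ones, but are neither listed nor needed, are in the scene too. What is shaped like the chestnut2 but orange or yellow is not meant. Leave any orange or turquoise look-alike of the chestnut3 alone.

How it is judged (in metres and radians):
On the way, in this order (a step that is already met when the one before it is completed fails the run):
1. the pan stands centred under the spout (within 35 mm of the pour point), upright on the table and let go (horizontal distance between pan and pour_point below 0.035 m and angle between pan's own z axis and vertical below 0.06 rad and height (world z) of pan below 0.008 m and contact force between the fingers and pan below 0.2 N and linear speed of pan below 0.02 m/s), for 0.2 s.
2. the tray is held fully down, resting on its stop (over 1 N on it), with all five chestnuts gone into the pan (contact force between tray and tilt_stop above 1 N and horizontal distance between each of chestnut0, chestnut1, chestnut2, chestnut3, chestnut4 and pan below 0.076 m and z of chestnut0 in the frame of pan between 0 and 0.075 m and z of chestnut1 in the frame of pan between 0 and 0.075 m and z of chestnut2 in the frame of pan between 0 and 0.075 m and z of chestnut3 in the frame of pan between 0 and 0.075 m and z of chestnut4 in the frame of pan between 0 and 0.075 m), for 0.3 s.
At the end, for the whole second after the job is handed in: All five chestnuts lie at rest in the pan; the pan stands upright on the table, its centre within 35 mm of the pour point; the tray is back level (within 0.06 rad) and at rest (horizontal distance between each of chestnut0, chestnut1, chestnut2, chestnut3, chestnut4 and pan below 0.076 m and z of chestnut0 in the frame of pan between 0 and 0.075 m and z of chestnut1 in the frame of pan between 0 and 0.075 m and z of chestnut2 in the frame of pan between 0 and 0.075 m and z of chestnut3 in the frame of pan between 0 and 0.075 m and z of chestnut4 in the frame of pan between 0 and 0.075 m and horizontal distance between pan and pour_point below 0.035 m and angle between each of pan, tray's own z axis and vertical below 0.06 rad and height (world z) of pan below 0.008 m and angular speed of tray below 0.1 rad/s and linear speed of pan below 0.02 m/s and linear speed of each of chestnut0, chestnut1, chestnut2, chestnut3, chestnut4 below 0.03 m/s); the robot touches nothing.
It fails at once if the robot pushes the tray with more than 15 N (contact force between any of the fingers, the arm and tray above 15 N).
It fails at once if the tray turns faster than 2 rad/s (slammed down or let spring back) (angular speed of tray above 2 rad/s).
It fails at once if a bystander (cup, funnel, spice jar or tea glass) is moved more than 30 mm (distance of any of cup, funnel, spice_jar, tea_glass from where it was at the start of the episode above 0.03 m).
It also fails if it takes over 64 s, if anything falls off the work surface, if the arm or the gripper's body presses on something with over 40 N, if the wrist force passes 120 N, or if a joint passes its speed limit or range.

## Working session

There is one attempt and no reset: what is moved stays moved. The work goes in short steps, Python scripts to look and compute and a shell command to move; the robot and the scene stay as the last step left them, time stands still between calls to the robot, and variables do not carry over. Pictures are saved under pics/ and viewed, and the job is handed in when it is done.

```bash
ls; mkdir -p pics; python3 - <<'E'
from rig import sense,capture,calibration,grasp_offset
import cv2,numpy as np
print(sense(),grasp_offset)
for n in ["scene","side"]:
    p,d=capture(n); cv2.imwrite(f"pics/{n}0.png",p[:,:,::-1]); np.savez(f"{n}0.npz",p=p,d=d,**{k:np.array(v) for k,v in calibration(n).items()})
    print(n,calibration(n))
E
```

```text
pics
{'time_s': 0.0, 'joints': array([ 1.03261061e+00,  3.13428010e-01,  1.49846531e+00,  6.77319780e-06,
        1.33101771e+00, -2.23404650e-01]), 'dq': array([-0.00010488,  0.00027947,  0.00056528,  0.00022182,  0.00044561,
        0.00044539]), 'tau': array([-5.67791813e-04, -4.12270260e+01, -2.59735465e+01, -2.66902116e-04,
        4.31520893e-03,  2.01045862e-05]), 'eef_pos': array([162.41346177, 498.95991911, 230.73570959]), 'ee_rot': array([ 0.5717614 , -0.41562986,  0.5726202 ,  0.41526716]), 'force': array([-0.07232061,  0.76258827,  0.4722584 ]), 'wrist_torque': array([ 0.05162015,  0.07763467, -0.05745439]), 'grip_width': 0.9982701032679145} 18.700000000000003
scene {'intrinsics': array([[382.42313786,   0.        , 319.6180073 ],
       [  0.        , 382.42313786, 200.96340062],
       [  0.        ,   0.        ,   1.        ]]), 'dist': array([-0.03349788,  0.        ,  0.        ,  0.        ,  0.        ]), 'world_from_camera': array([[-7.93582470e-01, -3.78668241e-01,  4.76274318e-01,
         1.03326284e+03],
       [ 6.08347882e-01, -4.78575738e-01,  6.33149364e-01,
         5.75170707e+02],
       [-1.18202230e-02,  7.92196709e-01,  6.10151339e-01,
         7.04401389e+02],
       [ 0.00000000e+00,  0.00000000e+00,  0.00000000e+00,
         1.00000000e+00]])}
side {'intrinsics': array([[488.52961926,   0.        , 316.97485922],
       [  0.        , 488.52961926, 194.10186301],
       [  0.        ,   0.        ,   1.        ]]), 'dist': array([0.02470851, 0.        , 0.        , 0.        , 0.        ]), 'world_from_camera': array([[ 7.89342486e-01,  3.99581154e-01, -4.66125886e-01,
        -1.45436801e+02],
       [-6.13795835e-01,  5.30783387e-01, -5.84400265e-01,
        -8.88916051e+02],
       [ 1.38965447e-02,  7.47398085e-01,  6.64231126e-01,
         1.17628740e+03],
       [ 0.00000000e+00,  0.00000000e+00,  0.00000000e+00,
         1.00000000e+00]])}
```

View pics/scene0.png

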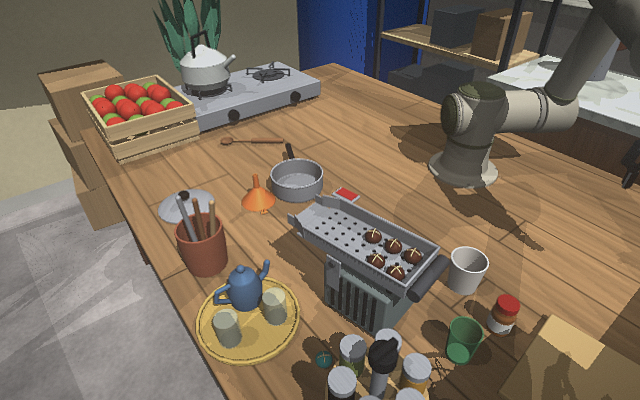

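View pics/side0.png

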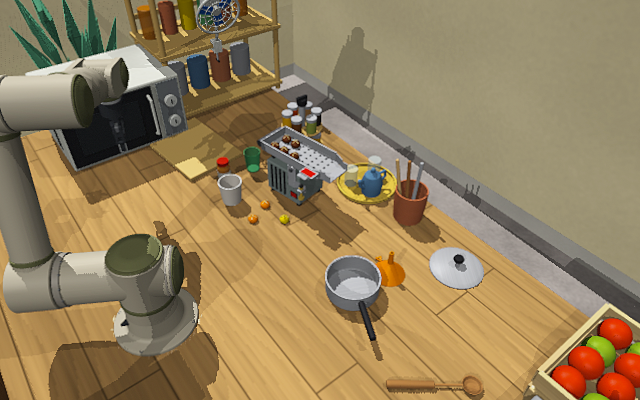

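The scene view shows the cooler at about (370,270) with its spout pointing to the upper left and the red ledge at (346,194). The pan is at (297,180) with the handle going up-left. In the side view the pan is at (353,283), the handle tip at (373,335) and the ledge at (308,173). Orange and yellow decoys lie on the table.

```bash
cat > h.py <<'E'
import numpy as np,cv2
def rays(K,dist,uv):
    q=cv2.undistortPoints(np.array(uv,float).reshape(-1,1,2),K,dist).reshape(-1,2)
    return np.c_[q[:,0],-q[:,1],-np.ones(len(q))]
def cloud(z,step=1):
    d=z['d'];v,u=np.mgrid[0:400:step,0:640:step]
    r=rays(z['intrinsics'],z['dist'],np.c_[u.ravel(),v.ravel()])
    P=r*d[::step,::step].reshape(-1,1)
    T=z['world_from_camera'];W=P@T[:3,:3].T+T[:3,3]
    return W.reshape(v.shape+(3,))
def plane(z,uv,h):
    r=rays(z['intrinsics'],z['dist'],uv);T=z['world_from_camera'];D=r@T[:3,:3].T;o=T[:3,3]
    return o+D*((h-o[2])/D[:,2])[:,None]
def proj(z,P):
    T=z['world_from_camera'];C=(np.atleast_2d(P)-T[:3,3])@T[:3,:3]
    C=C*[1,-1,-1]
    return cv2.projectPoints(C.reshape(-1,1,3),np.zeros(3),np.zeros(3),z['intrinsics'],z['dist'])[0].reshape(-1,2)
def circ(P):
    A=np.c_[2*P[:,:2],np.ones(len(P))];s=np.linalg.lstsq(A,(P[:,:2]**2).sum(1),rcond=None)[0]
    return s[:2],np.sqrt(s[2]+s[0]**2+s[1]**2)
E
python3 - <<'E'
from h import *
for n,box in [("scene",(200,30,170,60)),("side",0)]:
    z=np.load(n+"0.npz");W=cloud(z);p=z['p'].astype(int)
    hsv=cv2.cvtColor(z['p'],cv2.COLOR_RGB2HSV)
    print(n,"table z",np.median(W[360:390,250:270,2]) )
    # red ledge
    m=((hsv[...,0]<5)|(hsv[...,0]>174))&(hsv[...,1]>180)&(hsv[...,2]>120)&(z['d']>0)
    nl,lab,st,c=cv2.connectedComponentsWithStats(m.astype(np.uint8))
    for i in range(1,nl):
        if st[i,4]>30:
            q=W[lab==i]; print(' red',c[i].round(),st[i,4],np.median(q,0).round(1))
    for nm,lo,hi in [("orange",(5,200,150),(22,255,255))]:
        m=cv2.inRange(hsv,lo,hi);nl,lab,st,c=cv2.connectedComponentsWithStats(m)
        for i in range(1,nl):
            if st[i,4]>40: print(' or',c[i].round(),st[i,4],np.median(W[lab==i],0).round(1))
    # pan rim : points with z 56..64 in pan region
    r=dict(scene=(slice(145,205),slice(260,330)),side=(slice(250,315),slice(320,385)))[n]
    q=W[r].reshape(-1,3);pp=q[(abs(q[:,2]-60)<4)]
    print(' pan rim n',len(pp)); 
    for it in range(6):
        c,R=circ(pp);e=abs(np.linalg.norm(pp[:,:2]-c,axis=1)-R);pp=pp[e<np.percentile(e,90)+0.5]
    print(c,R,len(pp))
    # handle: dark
    r=dict(scene=(slice(138,166),slice(275,305)),side=(slice(298,345),slice(352,385)))[n]
    q=W[r].reshape(-1,3);col=z['p'][r].reshape(-1,3)
    k=(col.max(1)<70)&(q[:,2]>45)&(q[:,2]<65);hq=q[k]
    print(' handle',len(hq),hq.mean(0) if len(hq) else 0, hq.min(0),hq.max(0))
    d=hq.mean(0)[:2]-c;print(' dir',d,np.degrees(np.arctan2(d[1],d[0])),np.linalg.norm(d))
E
```

```text
scene table z 1.054169052482905
 red [111.  88.] 44 [  810.9 -1098.9   155.5]
 pan rim n 287
[ 499.62388465 -251.19639475] 78.30502306832616 220
 handle 70 [ 438.32089202 -381.36293423   55.71251302] [ 409.318095   -431.08068479   49.96676165] [ 464.708269   -335.22030825   59.71283729]
 dir [ -61.30299264 -130.16653947] -115.21847309070606 143.87975849668166
side table z 0.34778595878231044
 red [222. 161.] 63 [456.9 421.9  84.6]
 red [308. 172.] 53 [580.2  67.9 199.8]
 or [143.   8.] 47 [ 508.9 1044.7  431.7]
 or [390. 272.] 600 [ 620.3 -291.4   22.8]
 or [616. 331.] 625 [ 854.9 -810.2  139.2]
 or [579. 369.] 1412 [ 697.5 -809.8  145.1]
 or [622. 378.] 1283 [ 737.5 -877.3  142.8]
 pan rim n 312
[ 499.24045448 -253.99692109] 79.18604667909393 241
 handle 252 [ 436.23278158 -382.65953144   54.17835223] [ 407.14134783 -437.05170088   45.2025721 ] [ 471.15048122 -322.97618133   63.35770903]
 dir [ -63.00767289 -128.66261034] -116.09156363738454 143.26211691893982
```

```bash
python3 - <<'E'
from h import *
# tray: points z 165..205 around cooler, top-down scatter map
S=[]
for n in ["scene","side"]:
    z=np.load(n+"0.npz");W=cloud(z).reshape(-1,3);C=z['p'].reshape(-1,3)
    k=(z['d'].ravel()>0)&(W[:,2]>-5)&(W[:,2]<260)&(W[:,0]>150)&(W[:,0]<950)&(W[:,1]>-450)&(W[:,1]<450)
    k&=True
    img=np.zeros((600,550,3),np.uint8)
    W,C=W[k],C[k]
    o=np.argsort(W[:,2]);W,C=W[o],C[o]
    u=((W[:,0]-150)/1.5).astype(int);v=((450-W[:,1])/1.5).astype(int)
    for du in(0,1):
        for dv in (0,1): img[np.clip(v+dv,0,599),np.clip(u+du,0,549)]=C[:,::-1]
    cv2.imwrite(f"pics/top_{n}.png",img)
E
```

```text
(no output)
```

View pics/top_side.png

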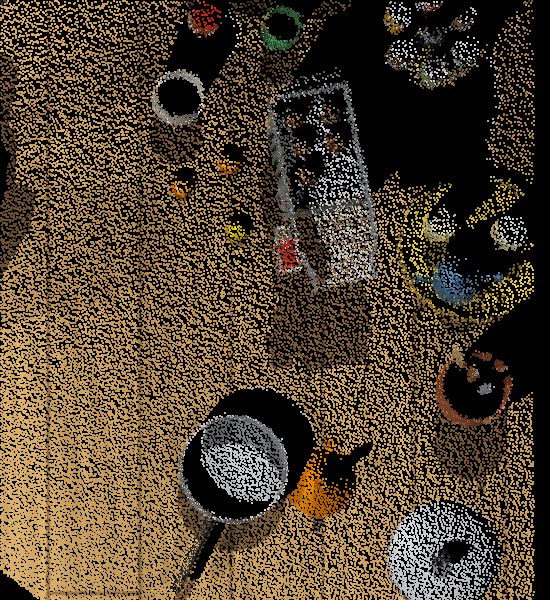

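View pics/top_scene.png

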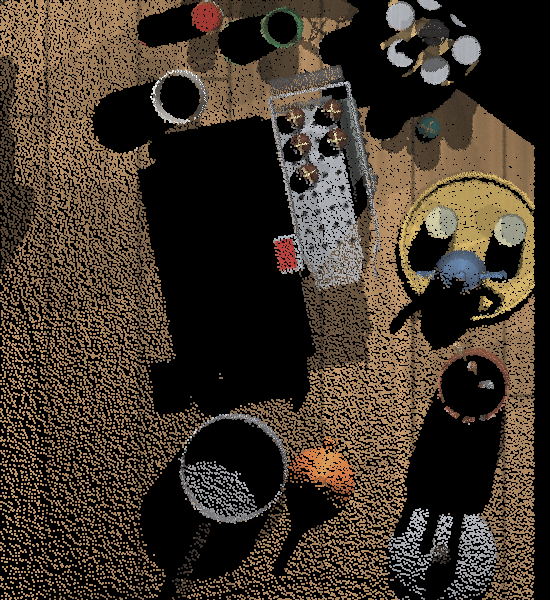

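The top-down maps show the tray pouring towards world -y with a slight +x slant, the ledge on its -x side at about (580,68), the pan south at (499,-253), and the funnel just right of the pan. Next I'll fit the tray pose.

```bash
python3 - <<'E'
from h import *
for n in ["scene","side"]:
    z=np.load(n+"0.npz");W=cloud(z).reshape(-1,3);C=z['p'].reshape(-1,3).astype(int)
    k=(W[:,2]>193)&(W[:,2]<207)&(W[:,0]>520)&(W[:,0]<730)&(W[:,1]>-10)&(W[:,1]<345)&(np.ptp(C,axis=1)<40)
    P=W[k][:,:2].astype(np.float32)
    best=None
    for side in ("L","R"):
        # ransac-lite: fit line to points, via edges x = a*y+b
        mid=0
        from numpy.random import default_rng
        g=default_rng(0);bb=(0,)
        for _ in range(3000):
            i,j=g.choice(len(P),2,replace=False)
            if abs(P[i,1]-P[j,1])<80: continue
            a=(P[i,0]-P[j,0])/(P[i,1]-P[j,1]);b=P[i,0]-a*P[i,1]
            x0=a*170+b
            if (side=="L")!=(x0<625):continue
            s=(abs(P[:,0]-a*P[:,1]-b)<2.5).sum()
            if s>bb[0]: bb=(s,a,b)
        if len(bb)<2: continue
        s,a,b=bb
        inl=abs(P[:,0]-a*P[:,1]-b)<3;f=np.polyfit(P[inl,1],P[inl,0],1)
        print(n,side,s,f,'x at y=170',np.polyval(f,170),'angle',np.degrees(np.arctan2(-1,-f[0])),P[inl,1].min(),P[inl,1].max())
    # ledge red pixels
    hsv=cv2.cvtColor(z['p'],cv2.COLOR_RGB2HSV).reshape(-1,3)
    m=((hsv[:,0]<8)|(hsv[:,0]>170))&(hsv[:,1]>120)&(abs(W[:,2]-200)<15)&(W[:,1]>0)&(W[:,1]<130)&(W[:,0]>540)&(W[:,0]<630)
    Q=W[m];print(' ledge',m.sum(),Q.mean(0),cv2.minAreaRect(Q[:,:2].astype(np.float32)))
    t=(W[:,2]>100)&(W[:,2]<135)&(W[:,0]>520)&(W[:,0]<730)&(W[:,1]>0)&(W[:,1]<345)
    lo,hi=np.percentile(W[k],[1,99],axis=0);print(lo,hi)
    # spice jar etc not needed; funnel
    hs=hsv;m=(hs[:,0]>4)&(hs[:,0]<22)&(hs[:,1]>180)&(hs[:,2]>150)&(W[:,0]>550)&(W[:,0]<720)&(W[:,1]<-180)&(W[:,1]>-380)&(W[:,2]>3)&(W[:,2]<110)
    Q=W[m];print(' funnel',len(Q),Q.min(0),Q.max(0))
E
```

```text
scene L 554 [-2.03628781e-01  6.15378832e+02] x at y=170 580.7619397332938 angle -78.49029060006771 48.034756 304.73044
scene R 489 [-2.01360793e-01  7.35927889e+02] x at y=170 701.696554626306 angle -78.61511826389142 88.58107 328.11844
 ledge 141 [578.75857708  70.25561761 202.64426145] ((578.5003051757812, 69.83641815185547), (24.780410766601562, 44.24137878417969), 11.428084373474121)
[554.47150893  40.46006667 193.05756963] [715.26562547 340.32287025 205.19784071]Traceback (most recent call last):
  File "<stdin>", line 32, in <module>
    return umr_minimum(a, axis, None, out, keepdims, initial, where)
ValueError: zero-size array to reduction operation minimum which has no identity
```

```bash
cat >> h.py <<'E'
from scipy.spatial.transform import Rotation as Rn
def rot(s): q=s['ee_rot'];return Rn.from_quat([q[1],q[2],q[3],q[0]])
def goto(target,yaw=None):
    """prints linear & rotation in jog units to go to target TCP with tool down, jaw (tool z) yaw deg (mod 180 nearest)"""
    from rig import sense
    s=sense();R=rot(s);d=np.array(target)-s['eef_pos'];L=R.inv().apply(d)/300
    out=[L.round(4).tolist()]
    zc=R.apply([0,0,1]);yc=np.degrees(np.arctan2(zc[1],zc[0]))
    if yaw is not None:
        dy=(yaw-yc+90)%180-90;y=np.radians(yc+dy)
        X=np.array([0,0,-1.]);Z=np.array([np.cos(y),np.sin(y),0]);Y=np.cross(Z,X)
        Rt=Rn.from_matrix(np.c_[X,Y,Z]);rv=(R.inv()*Rt).as_rotvec()
        out.append((rv/0.5).round(4).tolist());out.append(dy)
    print('t',s['time_s'],'pos',s['eef_pos'].round(1),'yaw',yc.round(2),'tilt x',R.apply([1,0,0]).round(4),'F',s['force'].round(2),'q',s['joints'].round(3))
    print(out, 'dist',np.linalg.norm(d))
E
python3 - <<'E'
from h import *
z=np.load("side0.npz");W=cloud(z)
hsv=cv2.cvtColor(z['p'],cv2.COLOR_RGB2HSV)
m=(hsv[...,0]>4)&(hsv[...,0]<22)&(hsv[...,1]>200)&(hsv[...,2]>130)&(W[...,2]>4);m[:, :365]=0;m[:,420:]=0;m[:245]=0;m[300:]=0
Q=W[m];lo=Q[Q[:,2]<25];print(len(Q),Q.min(0),Q.max(0),'apex',Q[Q[:,2]>75].mean(0),len(lo),circ(lo) if len(lo)>5 else 0)
for a in (-115.2,-115.7,-116.1):
    r=np.radians(a);print(a,np.array([499.4,-252.6])+135*np.array([np.cos(r),np.sin(r)]))
goto([441,-374,140],-25.7)
E
```

```text
572 [-145.43680145 -888.91605092    4.24095317] [ 670.87649703 -209.16035561 1176.28740066] apex [ 604.18012131 -294.11704191  120.46565736] 280 (array([ 631.57597861, -272.1149037 ]), np.float64(42.690678106002984))
-115.2 [ 441.91979564 -374.75165208]
-115.7 [ 440.85602358 -374.24539788]
-116.1 [ 440.00821207 -373.83372273]
t 0.1 pos [162.4 499.  230.8] yaw 71.96 tilt x [-6.e-04 -1.e-03 -1.e+00] F [ 0.63  0.31 -0.78] q [ 1.033  0.313  1.498  0.     1.331 -0.223]
[[0.3049, -1.784, -2.4792], [-2.8741, -0.0014, -0.002], np.float64(82.33674483695745)] dist 920.856542166623
```

```bash
python3 -c "
from h import *
goto([370,270,240],44)"
```

```text
t 0.1 pos [162.4 499.  230.8] yaw 71.96 tilt x [-6.e-04 -1.e-03 -1.e+00] F [ 0.63  0.31 -0.78] q [ 1.033  0.313  1.498  0.     1.331 -0.223]
[[-0.0304, -0.8942, -0.5116], [0.9761, -0.0023, 0.0], np.float64(-27.963255163042533)] dist 309.21007756556554
```

```bash
R='{"linear":[-0.03,-0.894,-0.512],"rotation":[0.976,-0.002,0],"grip":85}'; python3 -m jog '[{"linear":[-0.015,-0.45,-0.256],"rotation":[0.5,0,0],"grip":85},{"linear":[-0.03,-0.894,-0.512],"rotation":[0.976,-0.002,0],"grip":85},{"linear":[-0.03,-0.894,-0.512],"rotation":[0.976,-0.002,0],"grip":85},{"linear":[-0.03,-0.894,-0.512],"rotation":[0.976,-0.002,0],"grip":85},{"linear":[-0.03,-0.894,-0.512],"rotation":[0.976,-0.002,0],"grip":85},{"linear":[-0.03,-0.894,-0.512],"rotation":[0.976,-0.002,0],"grip":85},{"linear":[-0.03,-0.894,-0.512],"rotation":[0.976,-0.002,0],"grip":85},{"linear":[-0.03,-0.894,-0.512],"rotation":[0.976,-0.002,0],"grip":85},{"linear":[-0.03,-0.894,-0.512],"rotation":[0.976,-0.002,0],"grip":85},{"linear":[-0.03,-0.894,-0.512],"rotation":[0.976,-0.002,0],"grip":85}]'; python3 -c "
from h import *
goto([430,0,240],18)"
```

```text
time_s: 0.93
eef_pos: [370.2, 269.3, 239.6]
ee_rot: [0.656, -0.264, 0.656, 0.264]
force: [-0.6, -0.2, 0.3]
grip_width: 0.996
t 0.9333 pos [370.2 269.3 239.6] yaw 43.88 tilt x [-9.e-04 -3.e-04 -1.e+00] F [-0.59 -0.24  0.29] q [ 0.372  0.158  1.673  0.     1.312 -0.394]
[[-0.0012, -0.7854, -0.4786], [0.9035, -0.0018, -0.0004], np.float64(-25.882281075104004)] dist 275.90976967642234
```

```bash
python3 -m jog '[{"linear":[0,-0.4,-0.24],"rotation":[0.45,0,0],"grip":85},{"linear":[0,-0.785,-0.479],"rotation":[0.9,-0.002,0],"grip":85},{"linear":[0,-0.785,-0.479],"rotation":[0.9,-0.002,0],"grip":85},{"linear":[0,-0.785,-0.479],"rotation":[0.9,-0.002,0],"grip":85},{"linear":[0,-0.785,-0.479],"rotation":[0.9,-0.002,0],"grip":85},{"linear":[0,-0.785,-0.479],"rotation":[0.9,-0.002,0],"grip":85},{"linear":[0,-0.785,-0.479],"rotation":[0.9,-0.002,0],"grip":85},{"linear":[0,-0.785,-0.479],"rotation":[0.9,-0.002,0],"grip":85},{"linear":[0,-0.785,-0.479],"rotation":[0.9,-0.002,0],"grip":85}]'; python3 -c "
from h import *
goto([435,-250,220],-8)"
```

```text
time_s: 1.68
eef_pos: [429.7, 0.2, 239.4]
ee_rot: [0.698, -0.111, 0.699, 0.111]
force: [-0.5, 0.3, -0.1]
grip_width: 0.995
t 1.6833 pos [4.297e+02 2.000e-01 2.394e+02] yaw 18.04 tilt x [-6.e-04  9.e-04 -1.e+00] F [-0.52  0.3  -0.13] q [-2.740e-01  9.400e-02  1.747e+00  1.000e-03  1.302e+00 -5.890e-01]
[[0.064, -0.7986, -0.2416], [0.909, -0.001, -0.0018], np.float64(-26.04088736052603)] dist 251.0369307280777
```

```bash
python3 -m jog '[{"linear":[0.03,-0.4,-0.12],"rotation":[0.45,0,0],"grip":85},{"linear":[0.064,-0.799,-0.242],"rotation":[0.909,-0.001,-0.002],"grip":85},{"linear":[0.064,-0.799,-0.242],"rotation":[0.909,-0.001,-0.002],"grip":85},{"linear":[0.064,-0.799,-0.242],"rotation":[0.909,-0.001,-0.002],"grip":85},{"linear":[0.064,-0.799,-0.242],"rotation":[0.909,-0.001,-0.002],"grip":85},{"linear":[0.064,-0.799,-0.242],"rotation":[0.909,-0.001,-0.002],"grip":85},{"linear":[0.064,-0.799,-0.242],"rotation":[0.909,-0.001,-0.002],"grip":85},{"linear":[0.064,-0.799,-0.242],"rotation":[0.909,-0.001,-0.002],"grip":85},{"linear":[0.064,-0.799,-0.242],"rotation":[0.909,-0.001,-0.002],"grip":85}]'; python3 -c "
from h import *
goto([441,-374,130],-25.7)"
```

```text
time_s: 2.43
eef_pos: [435.4, -248.2, 219.9]
ee_rot: [0.705, 0.049, 0.706, -0.048]
force: [0.1, 0.7, -0.3]
grip_width: 0.991
t 2.4333 pos [ 435.4 -248.2  219.9] yaw -7.89 tilt x [-3.e-04  7.e-04 -1.e+00] F [ 0.13  0.7  -0.29] q [-0.752  0.27   1.585  0.     1.287 -0.615]
[[0.2993, -0.413, 0.076], [0.6218, -0.001, -0.0012], np.float64(-17.814264646807658)] dist 154.70808792714018
```

```bash
python3 -m jog '[{"linear":[0.1,-0.2,0.04],"rotation":[0.25,0,0],"grip":70},{"linear":[0.299,-0.413,0.076],"rotation":[0.622,0,0],"grip":70},{"linear":[0.299,-0.413,0.076],"rotation":[0.622,0,0],"grip":70},{"linear":[0.299,-0.413,0.076],"rotation":[0.622,0,0],"grip":70},{"linear":[0.299,-0.413,0.076],"rotation":[0.622,0,0],"grip":70},{"linear":[0.299,-0.413,0.076],"rotation":[0.622,0,0],"grip":70},{"linear":[0.299,-0.413,0.076],"rotation":[0.622,0,0],"grip":70}]'; python3 - <<'E'
from h import *
from rig import *
c=calibration("wrist");p,d=capture("wrist");cv2.imwrite("pics/w1.png",p[:,:,::-1])
np.savez("w1.npz",p=p,d=d,**{k:np.array(v) for k,v in c.items()})
goto([441,-374,29],-25.7)
E
```

```text
time_s: 3.02
eef_pos: [442.1, -372.2, 131.1]
ee_rot: [0.69, 0.157, 0.689, -0.156]
force: [0.1, -0.3, -0.2]
grip_width: 0.82
t 3.0667 pos [ 442.1 -372.4  131.5] yaw -25.57 tilt x [ 9.e-04 -4.e-04 -1.e+00] F [ 0.21  0.46 -0.64] q [-9.030e-01  5.190e-01  1.466e+00  1.000e-03  1.156e+00 -4.570e-01]
[[0.3415, -0.0064, -0.0013], [0.0047, 0.002, -0.0001], np.float64(-0.13457751141302765)] dist 102.4756347153578
```

View pics/w1.png

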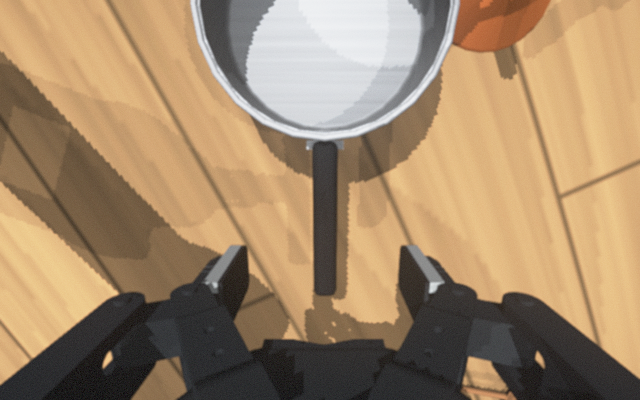

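The wrist view shows the black handle, column 325, centred between the fingers at columns 243 and 402. The pan rim is above it and the funnel at the upper right. I'm going down to grip.

```bash
python3 -m jog '[{"linear":[0.1,-0.003,0],"rotation":[0,0.002,0],"grip":60},{"linear":[0.2,-0.006,0],"rotation":[0,0.002,0],"grip":60},{"linear":[0.3,-0.006,0],"rotation":[0,0.002,0],"grip":60},{"linear":[0.34,-0.006,0],"rotation":[0,0.002,0],"grip":60},{"linear":[0.34,-0.006,0],"rotation":[0,0.002,0],"grip":60},{"linear":[0.34,-0.006,0],"rotation":[0,0.002,0],"grip":40},{"linear":[0.34,-0.006,0],"rotation":[0,0.002,0],"grip":25},{"linear":[0.34,-0.006,0],"rotation":[0,0.002,0],"grip":10},{"linear":[0.34,-0.006,0],"rotation":[0,0.002,0],"grip":10},{"linear":[0.34,-0.006,0],"rotation":[0,0.002,0],"grip":10},{"linear":[0.34,-0.006,0],"rotation":[0,0.002,0],"grip":10},{"linear":[0.34,-0.006,0],"rotation":[0,0.002,0],"grip":10},{"linear":[0.34,-0.006,0],"rotation":[0,0.002,0],"grip":10}]' 35; python3 - <<'E'
from h import *
from rig import *
for n in ["side","wrist"]:
    c=calibration(n);p,d=capture(n);cv2.imwrite(f"pics/{n}2.png",p[:,:,::-1])
    np.savez(f"{n}2.npz",p=p,d=d,**{k:np.array(v) for k,v in c.items()})
goto([430,-220,29.5],-25.7)
E
```

```text
time_s: 4.15
eef_pos: [441.9, -374.8, 31.0]
ee_rot: [0.69, 0.156, 0.689, -0.157]
force: [0.1, 0.3, 6.2]
grip_width: 0.201
t 4.25 pos [ 441.9 -374.8   31. ] yaw -25.57 tilt x [ 0.0018 -0.0021 -1.    ] F [ 0.7  -0.23  6.48] q [-0.905  0.653  1.54   0.     0.945 -0.459]
[[0.0039, 0.4482, -0.2586], [0.0046, 0.005, 0.0023], np.float64(-0.1307873801985977)] dist 155.25434385792693
```

View pics/wrist2.png

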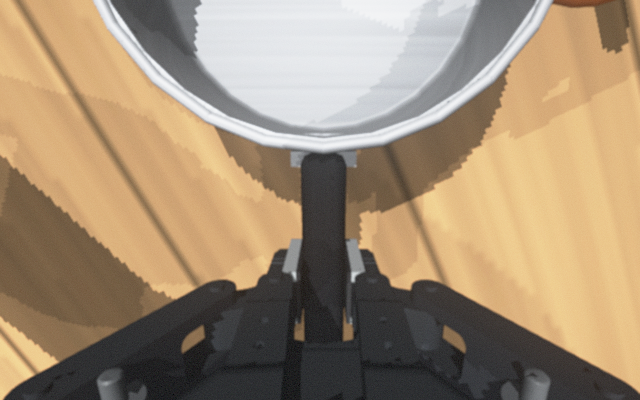

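Gripped, with the opening at about 17 mm. I'll slide first in +y away from the funnel, then diagonally.

```bash
python3 -m jog '[{"linear":[0,0.03,-0.017],"rotation":[0,0.005,0.002],"grip":10},{"linear":[-0.001,0.08,-0.046],"rotation":[0,0.005,0.002],"grip":10},{"linear":[-0.001,0.13,-0.075],"rotation":[0,0.005,0.002],"grip":10},{"linear":[-0.001,0.18,-0.104],"rotation":[0,0.005,0.002],"grip":10},{"linear":[-0.001,0.23,-0.133],"rotation":[0,0.005,0.002],"grip":10},{"linear":[-0.001,0.28,-0.162],"rotation":[0,0.005,0.002],"grip":10},{"linear":[-0.001,0.33,-0.19],"rotation":[0,0.005,0.002],"grip":10},{"linear":[-0.001,0.38,-0.219],"rotation":[0,0.005,0.002],"grip":10},{"linear":[-0.001,0.43,-0.248],"rotation":[0,0.005,0.002],"grip":10},{"linear":[-0.001,0.448,-0.259],"rotation":[0,0.005,0.002],"grip":10},{"linear":[-0.001,0.448,-0.259],"rotation":[0,0.005,0.002],"grip":10}]'; python3 - <<'E'
from h import *
goto([616.8,-115.4,30.5],-25.6)
E
```

```text
time_s: 5.17
eef_pos: [429.9, -218.9, 31.3]
ee_rot: [0.69, 0.156, 0.69, -0.156]
force: [-0.9, 3.8, 0.3]
grip_width: 0.202
t 5.1667 pos [ 429.9 -218.9   31.3] yaw -25.5 tilt x [-0.e+00  3.e-04 -1.e+00] F [-0.89  3.77  0.28] q [-0.715  0.49   1.84   0.     0.812 -0.27 ]
[[0.0028, 0.5796, 0.4139], [0.0036, -0.0004, -0.0006], np.float64(-0.10455150239640432)] dist 213.66841674050892
```

```bash
python3 -m jog '[{"linear":[0,0.035,0.025],"rotation":[0,0,0],"grip":10},{"linear":[0,0.09,0.064],"rotation":[0,0,0],"grip":10},{"linear":[0,0.145,0.103],"rotation":[0,0,0],"grip":10},{"linear":[0,0.2,0.143],"rotation":[0,0,0],"grip":10},{"linear":[0,0.255,0.182],"rotation":[0,0,0],"grip":10},{"linear":[0,0.31,0.221],"rotation":[0,0,0],"grip":10},{"linear":[0,0.365,0.26],"rotation":[0,0,0],"grip":10},{"linear":[0,0.42,0.3],"rotation":[0,0,0],"grip":10},{"linear":[0,0.475,0.339],"rotation":[0,0,0],"grip":10},{"linear":[0,0.525,0.375],"rotation":[0,0,0],"grip":10},{"linear":[0,0.56,0.4],"rotation":[0,0,0],"grip":10},{"linear":[0,0.58,0.414],"rotation":[0,0,0],"grip":10},{"linear":[0,0.58,0.414],"rotation":[0,0,0],"grip":10},{"linear":[0,0.58,0.414],"rotation":[0,0,0],"grip":10}]'; python3 - <<'E'
from h import *
from rig import *
for n in ["side","scene"]:
    c=calibration(n);p,d=capture(n);cv2.imwrite(f"pics/{n}3.png",p[:,:,::-1])
    np.savez(f"{n}3.npz",p=p,d=d,**{k:np.array(v) for k,v in c.items()})
goto([616.8,-115.4,30.5],-25.6)
for n in ["side","scene"]:
    z=np.load(n+"3.npz");W=cloud(z).reshape(-1,3)
    k=(abs(W[:,2]-60)<4)&(abs(np.linalg.norm(W[:,:2]-[674.3,6.8],axis=1)-79)<15)
    pp=W[k]
    for it in range(6):
        c,R=circ(pp);e=abs(np.linalg.norm(pp[:,:2]-c,axis=1)-R);pp=pp[e<np.percentile(e,90)+0.5]
    print(n,c,R,len(pp))
E
```

```text
time_s: 6.33
eef_pos: [617.2, -115.6, 31.4]
ee_rot: [0.69, 0.157, 0.689, -0.156]
force: [2.9, 1.4, 0.1]
grip_width: 0.204
t 6.4333 pos [ 616.7 -115.8   31.4] yaw -25.55 tilt x [ 4.e-04  5.e-04 -1.e+00] F [ 1.39  0.8  -1.68] q [-3.720e-01  7.410e-01  1.372e+00  1.000e-03  1.028e+00  7.300e-02]
[[0.0029, 0.0015, -0.0002], [0.0017, 0.0002, -0.0013], np.float64(-0.04859690050504639)] dist 0.9784413262426147
side [670.49698381   5.71799521] 76.79496772147073 45
scene [675.17412329   7.80331403] 77.98966568982817 248
```

View pics/side3.png

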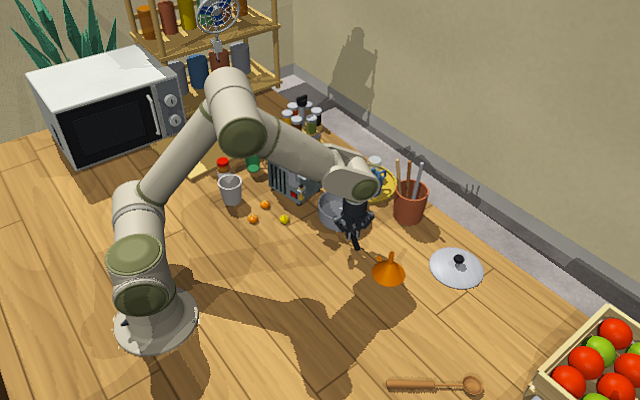

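View pics/scene3.png

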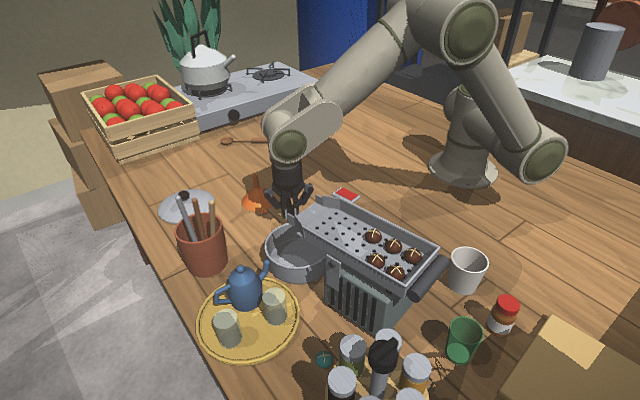

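Both views show the pan under the spout; the fits give (675,8) and (670,6) against the target (674,7). Everything else is undisturbed. Now I'll release and lift.

```bash
python3 -m jog '[{"linear":[0,0,0],"rotation":[0,0,0],"grip":25},{"linear":[0,0,0],"rotation":[0,0,0],"grip":50},{"linear":[0,0,0],"rotation":[0,0,0],"grip":50},{"linear":[0,0,0],"rotation":[0,0,0],"grip":50},{"linear":[0,0,0],"rotation":[0,0,0],"grip":50},{"linear":[-0.04,0,0],"rotation":[0,0,0],"grip":50},{"linear":[-0.12,0,0],"rotation":[0,0,0],"grip":50},{"linear":[-0.24,0,0],"rotation":[0,0,0],"grip":50},{"linear":[-0.36,0,0],"rotation":[0,0,0],"grip":50},{"linear":[-0.48,0,0],"rotation":[0,0,0],"grip":40},{"linear":[-0.6,0,0],"rotation":[0,0,0],"grip":20},{"linear":[-0.7,0,0],"rotation":[0,0,0],"grip":0},{"linear":[-0.75,0,0],"rotation":[0,0,0],"grip":0},{"linear":[-0.75,0,0],"rotation":[0,0,0],"grip":0},{"linear":[-0.75,0,0],"rotation":[0,0,0],"grip":0}]'; python3 - <<'E'
from h import *
from rig import *
for n in ["side","scene"]:
    c=calibration(n);p,d=capture(n);cv2.imwrite(f"pics/{n}4.png",p[:,:,::-1])
    np.savez(f"{n}4.npz",p=p,d=d,**{k:np.array(v) for k,v in c.items()})
z=np.load("scene4.npz");W=cloud(z).reshape(-1,3)
k=(abs(W[:,2]-60)<4)&(abs(np.linalg.norm(W[:,:2]-[674.3,6.8],axis=1)-79)<15);pp=W[k]
for it in range(6):
    c,R=circ(pp);e=abs(np.linalg.norm(pp[:,:2]-c,axis=1)-R);pp=pp[e<np.percentile(e,90)+0.5]
print(c,R,len(pp))
goto([577,70,240],11.5)
goto([577,70,240],-78.5)
E
```

```text
time_s: 7.68
eef_pos: [616.5, -115.9, 257.2]
ee_rot: [0.69, 0.156, 0.689, -0.156]
force: [-0.5, 1.4, -1.3]
grip_width: -0.001
[675.14805393   7.47529985] 78.019040085698 251
t 7.7833 pos [ 616.1 -115.8  255.1] yaw -25.55 tilt x [-0.0019  0.0014 -1.    ] F [0.07 0.52 0.01] q [-3.730e-01  5.330e-01  1.113e+00  1.000e-03  1.498e+00  7.300e-02]
[[0.0514, 0.5025, -0.3844], [-1.2932, -0.0041, -0.0023], np.float64(37.04791683978729)] dist 190.4297855936825
t 7.7833 pos [ 616.1 -115.8  255.1] yaw -25.55 tilt x [-0.0019  0.0014 -1.    ] F [0.07 0.52 0.01] q [-3.730e-01  5.330e-01  1.113e+00  1.000e-03  1.498e+00  7.300e-02]
[[0.0514, 0.5025, -0.3844], [1.8484, -0.0046, 0.0013], np.float64(-52.95208316021271)] dist 190.4297855936825
```

```bash
python3 -m jog '[{"linear":[0,0.12,-0.08],"rotation":[0.25,0,0],"grip":0},{"linear":[0.01,0.24,-0.18],"rotation":[0.5,0,0],"grip":0},{"linear":[0.02,0.36,-0.28],"rotation":[0.75,0,0],"grip":0},{"linear":[0.03,0.45,-0.37],"rotation":[1,0,0],"grip":0},{"linear":[0.03,0.478,-0.371],"rotation":[1,0,0],"grip":0},{"linear":[0.03,0.478,-0.371],"rotation":[1,0,0],"grip":0},{"linear":[0.03,0.478,-0.371],"rotation":[1,0,0],"grip":0}]'; python3 - <<'E'
from h import *
goto([580,62,230],-78.5)
E
```

```text
time_s: 8.37
eef_pos: [577.1, 62.2, 245.4]
ee_rot: [0.628, 0.321, 0.631, -0.322]
force: [0.1, -0.3, 1.5]
grip_width: -0.002
t 8.3667 pos [577.1  62.2 245.4] yaw -54.07 tilt x [-0.0037  0.0013 -1.    ] F [ 0.12 -0.31  1.51] q [-9.500e-02  4.300e-01  1.295e+00  1.000e-03  1.420e+00  8.490e-01]
[[0.0514, 0.0075, 0.0066], [0.8529, -0.0054, 0.0058], np.float64(-24.432891495896854)] dist 15.70441674352232
```

```bash
python3 -m jog '[{"linear":[0.01,0.005,0.005],"rotation":[0.25,0,0],"grip":0},{"linear":[0.025,0.0075,0.0066],"rotation":[0.5,-0.005,0.006],"grip":0},{"linear":[0.04,0.0075,0.0066],"rotation":[0.75,-0.005,0.006],"grip":0},{"linear":[0.051,0.0075,0.0066],"rotation":[0.853,-0.005,0.006],"grip":0},{"linear":[0.051,0.0075,0.0066],"rotation":[0.853,-0.005,0.006],"grip":0},{"linear":[0.051,0.0075,0.0066],"rotation":[0.853,-0.005,0.006],"grip":0},{"linear":[0.051,0.0075,0.0066],"rotation":[0.853,-0.005,0.006],"grip":0},{"linear":[0.051,0.0075,0.0066],"rotation":[0.853,-0.005,0.006],"grip":0}]'; python3 - <<'E'
from h import *
from rig import *
for n in ["wrist","scene"]:
    c=calibration(n);p,d=capture(n);cv2.imwrite(f"pics/{n}5.png",p[:,:,::-1])
    np.savez(f"{n}5.npz",p=p,d=d,**{k:np.array(v) for k,v in c.items()})
goto([580,62,206],-78.5)
E
```

```text
time_s: 9.03
eef_pos: [580.1, 61.5, 230.2]
ee_rot: [0.548, 0.447, 0.548, -0.447]
force: [-0.3, -0.4, 0.4]
grip_width: 0.003
t 9.1333 pos [580.1  61.8 230.2] yaw -78.47 tilt x [ 2.e-04  2.e-04 -1.e+00] F [ 0.13 -0.51  0.25] q [-0.095  0.443  1.315  0.     1.384  1.275]
[[0.0808, -0.0001, -0.0007], [0.0012, -0.0002, -0.0005], np.float64(-0.03448060028834732)] dist 24.248377911280983
```

View pics/wrist5.png

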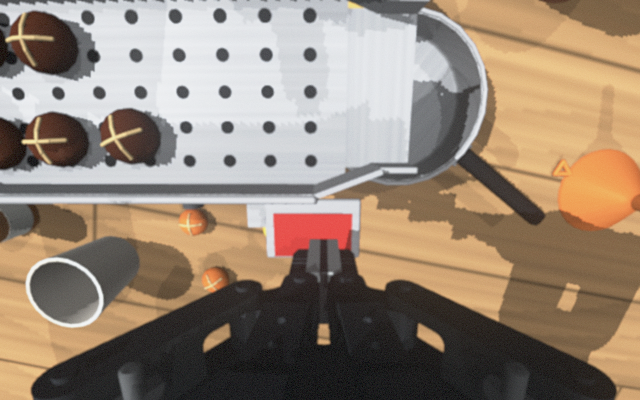

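View pics/scene5.png

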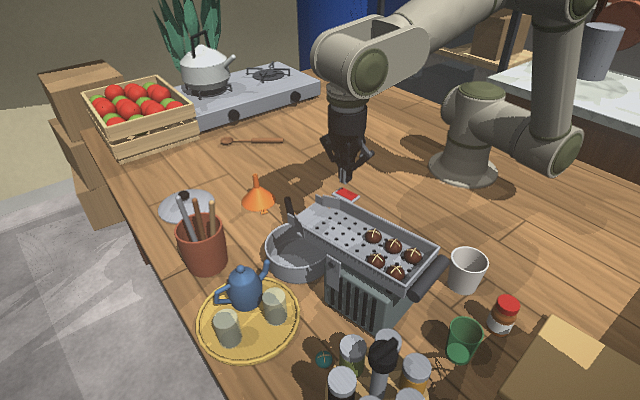

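The wrist view shows the shut fingertip (325,250) just above the red ledge, which spans columns 268–358 and rows 205–257. The chestnuts are in the tray at the left and the pan under the spout. I'll check the ledge position from this view.

```bash
python3 - <<'E'
from h import *
z=np.load("wrist5.npz");W=cloud(z).reshape(-1,3)
hsv=cv2.cvtColor(z['p'],cv2.COLOR_RGB2HSV).reshape(-1,3)
m=((hsv[:,0]<8)|(hsv[:,0]>170))&(hsv[:,1]>120)&(abs(W[:,2]-201)<12)
Q=W[m];print(m.sum(),np.median(Q[:,2]),cv2.minAreaRect(Q[:,:2].astype(np.float32)))
x=np.array([.199,-.98]);y=np.array([.98,.199]);o=np.array([580.1,61.8])
for a,n in((x,'along pour'),(y,'lateral')):
    s=(Q[:,:2]-o)@a;print(n,np.percentile(s,[1,99]))
uv=[[268,205],[357,213],[268,256]]
P=plane(z,uv,201);print(P,[((p[:2]-o)@x,(p[:2]-o)@y) for p in P])
E
```

```text
2905 201.57828418336328 ((597.30908203125, 154.79405212402344), (221.00523376464844, 72.1764144897461), 69.32819366455078)
along pour [-168.08743115   15.4400674 ]
lateral [-11.2696901  113.76396333]
[[591.85932581  95.89969285 201.        ]
 [597.31383628  45.53108871 201.        ]
 [560.93056142  91.06807952 201.        ]] [(np.float64(-31.077593158806042), np.float64(18.309978166389236)), (np.float64(19.369086479911676), np.float64(13.632046206395978)), (np.float64(-32.49743620993388), np.float64(-12.961701985105089))]
```

Ledge placement is confirmed: the tool sits 6 mm forward of its centre and is laterally centred. Approaching slowly.

```bash
python3 -m jog '[{"linear":[0.03,0,0],"rotation":[0,0,0],"grip":0},{"linear":[0.06,0,0],"rotation":[0,0,0],"grip":0},{"linear":[0.08,0,0],"rotation":[0,0,0],"grip":0},{"linear":[0.083,0,0],"rotation":[0,0,0],"grip":0},{"linear":[0.086,0,0],"rotation":[0,0,0],"grip":0},{"linear":[0.089,0,0],"rotation":[0,0,0],"grip":0},{"linear":[0.092,0,0],"rotation":[0,0,0],"grip":0},{"linear":[0.095,0,0],"rotation":[0,0,0],"grip":0},{"linear":[0.098,0,0],"rotation":[0,0,0],"grip":0},{"linear":[0.101,0,0],"rotation":[0,0,0],"grip":0},{"linear":[0.104,0,0],"rotation":[0,0,0],"grip":0},{"linear":[0.107,0,0],"rotation":[0,0,0],"grip":0},{"linear":[0.107,0,0],"rotation":[0,0,0],"grip":0},{"linear":[0.107,0,0],"rotation":[0,0,0],"grip":0}]';python3 - <<'E'
from h import *
goto([580,62,206],-78.5)
E
```

```text
time_s: 10.3
eef_pos: [580.3, 61.3, 198.8]
ee_rot: [0.548, 0.447, 0.547, -0.447]
force: [-2.1, -3.0, 5.2]
grip_width: 0.002
t 10.3 pos [580.3  61.3 198.8] yaw -78.48 tilt x [ 1.1e-03 -7.0e-04 -1.0e+00] F [-2.14 -3.02  5.24] q [-9.500e-02  4.660e-01  1.363e+00 -1.000e-03  1.311e+00  1.275e+00]
[[-0.0241, -0.0004, -0.0023], [0.0009, 0.0019, -0.0019], np.float64(-0.02456128767525456)] dist 7.262869220705001
```

Contact is made at Fz 5.2 N. I'll follow the arc down, with a forward component.

```bash
python3 -m jog '[{"linear":[0.004,0,0.0015],"rotation":[0,0,0],"grip":0},{"linear":[0.009,0,0.0035],"rotation":[0,0,0],"grip":0},{"linear":[0.014,0,0.0055],"rotation":[0,0,0],"grip":0},{"linear":[0.019,0,0.007],"rotation":[0,0,0],"grip":0},{"linear":[0.024,0,0.0088],"rotation":[0,0,0],"grip":0},{"linear":[0.029,0,0.0103],"rotation":[0,0,0],"grip":0},{"linear":[0.034,0,0.0118],"rotation":[0,0,0],"grip":0},{"linear":[0.039,0,0.0132],"rotation":[0,0,0],"grip":0},{"linear":[0.044,0,0.0145],"rotation":[0,0,0],"grip":0},{"linear":[0.049,0,0.0158],"rotation":[0,0,0],"grip":0}]';python3 - <<'E'
from h import *
from rig import *
goto([580,62,206],-78.5);s=sense();print(s['force'],np.linalg.norm(s['force']))
E
```

```text
time_s: 11.13
eef_pos: [581.3, 56.2, 184.0]
ee_rot: [0.548, 0.447, 0.547, -0.447]
force: [-1.6, -2.1, 4.9]
grip_width: 0.0
t 11.1333 pos [581.3  56.2 184. ] yaw -78.49 tilt x [ 0.0015 -0.0015 -1.    ] F [-1.65 -2.13  4.91] q [-1.030e-01  4.790e-01  1.382e+00 -1.000e-03  1.278e+00  1.267e+00]
[[-0.0732, -0.0004, -0.0196], [0.0005, 0.0035, -0.0023], np.float64(-0.014723226911755205)] dist 22.74637064776065
[-1.64577362 -2.13114876  4.90857769] 5.598615968854552
```

```bash
python3 -m jog '[{"linear":[0.005,0,0.001],"rotation":[0,0,0],"grip":0},{"linear":[0.01,0,0.002],"rotation":[0,0,0],"grip":0},{"linear":[0.015,0,0.003],"rotation":[0,0,0],"grip":0},{"linear":[0.02,0,0.004],"rotation":[0,0,0],"grip":0},{"linear":[0.025,0,0.005],"rotation":[0,0,0],"grip":0},{"linear":[0.03,0,0.006],"rotation":[0,0,0],"grip":0},{"linear":[0.035,0,0.0068],"rotation":[0,0,0],"grip":0},{"linear":[0.04,0,0.0075],"rotation":[0,0,0],"grip":0},{"linear":[0.045,0,0.008],"rotation":[0,0,0],"grip":0},{"linear":[0.05,0,0.0085],"rotation":[0,0,0],"grip":0},{"linear":[0.055,0,0.009],"rotation":[0,0,0],"grip":0},{"linear":[0.06,0,0.0093],"rotation":[0,0,0],"grip":0}]';python3 - <<'E'
from h import *
from rig import *
goto([580,62,206],-78.5);s=sense();print(s['force'],np.linalg.norm(s['force']))
E
```

```text
time_s: 12.13
eef_pos: [581.9, 53.4, 165.9]
ee_rot: [0.548, 0.447, 0.547, -0.447]
force: [-1.4, -3.7, 4.1]
grip_width: 0.002
t 12.1333 pos [581.9  53.4 165.9] yaw -78.49 tilt x [ 0.0015 -0.0016 -1.    ] F [-1.39 -3.67  4.08] q [-0.108  0.497  1.405 -0.002  1.238  1.262]
[[-0.1338, -0.0005, -0.0292], [0.0005, 0.0038, -0.0023], np.float64(-0.013929079158515378)] dist 41.09441132355065
[-1.39396722 -3.67394717  4.07985732] 5.664474213830279
```

```bash
python3 -m jog '[{"linear":[0.003,0,0.0002],"rotation":[0,0,0],"grip":0},{"linear":[0.006,0,0.0002],"rotation":[0,0,0],"grip":0},{"linear":[0.009,0,0.0002],"rotation":[0,0,0],"grip":0},{"linear":[0.012,0,0.0002],"rotation":[0,0,0],"grip":0},{"linear":[0.015,0,0.0002],"rotation":[0,0,0],"grip":0},{"linear":[0.018,0,0.0002],"rotation":[0,0,0],"grip":0},{"linear":[0.021,0,0.0002],"rotation":[0,0,0],"grip":0}]';python3 -c "
from h import *
goto([580,62,206])"; python3 -m jog '[{"linear":[0.002,0,0],"rotation":[0,0,0],"grip":0},{"linear":[0.004,0,0],"rotation":[0,0,0],"grip":0},{"linear":[0.006,0,0],"rotation":[0,0,0],"grip":0},{"linear":[0.008,0,0],"rotation":[0,0,0],"grip":0}]';python3 - <<'E'
from h import *
from rig import *
goto([580,62,206]);
for n in ["scene"]:
    c=calibration(n);p,d=capture(n);cv2.imwrite(f"pics/{n}6.png",p[:,:,::-1])
E
```

```text
time_s: 12.72
eef_pos: [582.0, 53.3, 159.4]
ee_rot: [0.548, 0.447, 0.547, -0.447]
force: [-1.4, -4.7, 4.0]
grip_width: -0.001
t 12.7167 pos [582.   53.3 159.4] yaw -78.48 tilt x [ 0.0014 -0.0018 -1.    ] F [-1.37 -4.66  4.03] q [-0.108  0.503  1.413 -0.002  1.224  1.262]
[[-0.1553, -0.0004, -0.0295]] dist 47.41703640183527
time_s: 13.05
eef_pos: [581.9, 53.3, 156.9]
ee_rot: [0.548, 0.447, 0.547, -0.447]
force: [-1.1, -3.8, 2.1]
grip_width: -0.003
t 13.05 pos [581.9  53.3 156.9] yaw -78.49 tilt x [ 0.0014 -0.0017 -1.    ] F [-1.06 -3.83  2.11] q [-0.108  0.505  1.416 -0.002  1.219  1.262]
[[-0.1636, -0.0004, -0.0295]] dist 49.88554747218137
```

View pics/scene6.png

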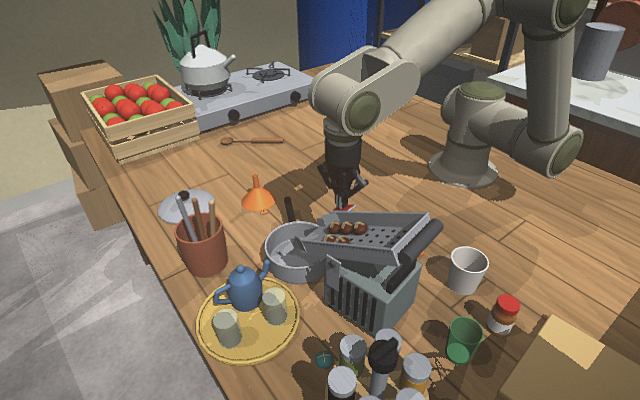

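The tray is tipped and the chestnuts are sliding towards the spout, at about (345,232). I'll keep feeling for the stop.

```bash
J='python3 -m jog'; for k in 1; do python3 -m jog '[{"linear":[0.002,0,0],"rotation":[0,0,0],"grip":0},{"linear":[0.004,0,0],"rotation":[0,0,0],"grip":0},{"linear":[0.006,0,0],"rotation":[0,0,0],"grip":0}]'; done | grep -E 'pos|force|time'
python3 -m jog '[{"linear":[0.002,0,0],"rotation":[0,0,0],"grip":0},{"linear":[0.004,0,0],"rotation":[0,0,0],"grip":0},{"linear":[0.006,0,0],"rotation":[0,0,0],"grip":0}]'| grep -E 'pos|force|time'
```

```text
time_s: 13.35
eef_pos: [582.0, 53.5, 154.9]
force: [0.1, -2.8, 2.9]
time_s: 13.6
eef_pos: [582.0, 53.6, 153.0]
force: [0.4, -2.8, 2.5]
```

```bash
python3 -m jog '[{"linear":[0.0015,0,0],"rotation":[0,0,0],"grip":0},{"linear":[0.003,0,0],"rotation":[0,0,0],"grip":0},{"linear":[0.0045,0,0],"rotation":[0,0,0],"grip":0}]'| grep -E 'pos|force|time'
python3 -m jog '[{"linear":[0.0015,0,0],"rotation":[0,0,0],"grip":0},{"linear":[0.003,0,0],"rotation":[0,0,0],"grip":0},{"linear":[0.0045,0,0],"rotation":[0,0,0],"grip":0}]'| grep -E 'pos|force|time'
python3 - <<'E'
from rig import *
import cv2
for n in ["scene","side"]:
    p,d=capture(n);cv2.imwrite(f"pics/{n}7.png",p[:,:,::-1])
print(sense()['force'])
E
```

```text
time_s: 13.85
eef_pos: [582.0, 53.7, 151.7]
force: [-0.3, -2.0, 3.1]
time_s: 14.1
eef_pos: [582.0, 53.8, 150.3]
force: [-0.7, -1.5, 2.9]
[-0.66937502 -1.68307016  1.89410051]
```

View pics/scene7.png

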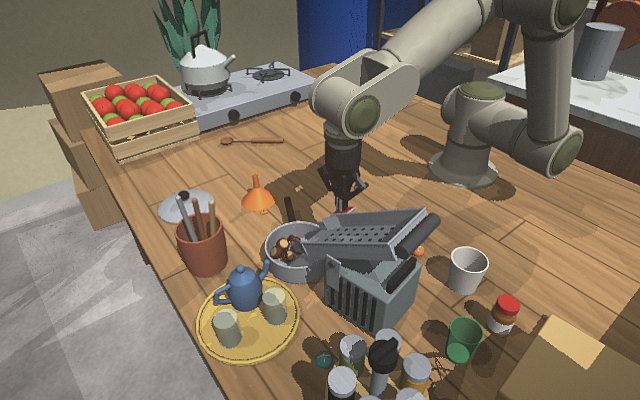

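The tray now looks empty and the chestnuts are in the pan (285,245). I'm continuing to the stop.

```bash
python3 -m jog '[{"linear":[0.0015,0,-0.0002],"rotation":[0,0,0],"grip":0},{"linear":[0.003,0,-0.0003],"rotation":[0,0,0],"grip":0},{"linear":[0.0045,0,-0.0004],"rotation":[0,0,0],"grip":0}]'| grep -E 'pos|force|time'
python3 -m jog '[{"linear":[0.0015,0,-0.0002],"rotation":[0,0,0],"grip":0},{"linear":[0.003,0,-0.0003],"rotation":[0,0,0],"grip":0}]'| grep -E 'pos|force|time'
python3 -m jog '[{"linear":[0.0015,0,-0.0002],"rotation":[0,0,0],"grip":0},{"linear":[0.003,0,-0.0003],"rotation":[0,0,0],"grip":0}]'| grep -E 'pos|force|time'
```

```text
time_s: 14.45
eef_pos: [581.9, 53.9, 148.8]
force: [-0.8, -1.8, 2.4]
time_s: 14.62
eef_pos: [581.9, 54.1, 147.8]
force: [-0.3, -1.1, 2.6]
time_s: 14.78
eef_pos: [581.9, 54.2, 146.9]
force: [0.4, -1.2, 2.8]
```

```bash
for i in 1; do python3 -m jog '[{"linear":[0.0015,0,-0.0002],"rotation":[0,0,0],"grip":0},{"linear":[0.003,0,-0.0003],"rotation":[0,0,0],"grip":0}]'| grep -E 'pos|force|time'; done
python3 -m jog '[{"linear":[0.0015,0,-0.0002],"rotation":[0,0,0],"grip":0},{"linear":[0.003,0,-0.0004],"rotation":[0,0,0],"grip":0}]'| grep -E 'pos|force|time'
python3 - <<'E'
from rig import *
print(sense()['force'])
E
```

```text
time_s: 14.95
eef_pos: [581.8, 54.3, 145.9]
force: [-0.8, -1.9, 3.5]
time_s: 15.12
eef_pos: [581.8, 54.5, 144.9]
force: [0.4, -1.8, 2.3]
[ 0.3627783  -1.83199767  2.29618817]
```

```bash
python3 -m jog '[{"linear":[0.0015,0,-0.0002],"rotation":[0,0,0],"grip":0},{"linear":[0.003,0,-0.0004],"rotation":[0,0,0],"grip":0}]'| grep -E 'pos|force|time'
python3 -m jog '[{"linear":[0.0015,0,-0.0002],"rotation":[0,0,0],"grip":0},{"linear":[0.003,0,-0.0004],"rotation":[0,0,0],"grip":0}]'| grep -E 'pos|force|time'
python3 - <<'E'
from rig import *
import cv2
for n in ["scene","side","wrist"]:
    p,d=capture(n);cv2.imwrite(f"pics/{n}8.png",p[:,:,::-1])
E
```

```text
time_s: 15.28
eef_pos: [581.8, 54.6, 144.0]
force: [-0.4, -1.2, 2.6]
time_s: 15.45
eef_pos: [581.7, 54.8, 143.0]
force: [0.0, -2.0, 2.0]
```

View pics/wrist8.png

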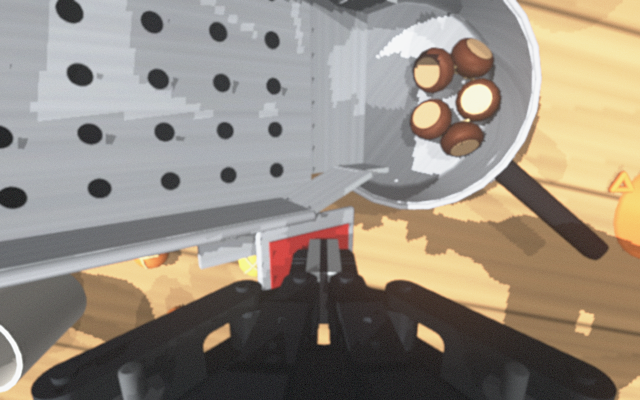

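View pics/side8.png

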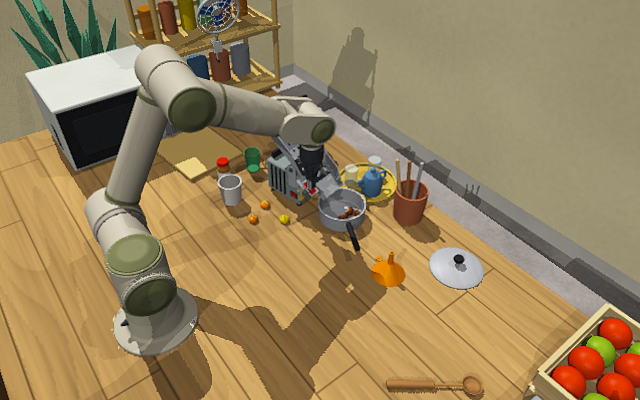

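The wrist view shows all five chestnuts lying in the pan at about (455,95), with the finger still on the ledge. The stop hasn't been felt yet, so I'm continuing down.

```bash
python3 -m jog '[{"linear":[0.0015,0,-0.0002],"rotation":[0,0,0],"grip":0},{"linear":[0.003,0,-0.0004],"rotation":[0,0,0],"grip":0}]'| grep -E 'pos|force|time'
python3 -m jog '[{"linear":[0.0015,0,-0.0002],"rotation":[0,0,0],"grip":0},{"linear":[0.003,0,-0.0004],"rotation":[0,0,0],"grip":0}]'| grep -E 'pos|force|time'
```

```text
time_s: 15.77
eef_pos: [581.7, 54.9, 142.1]
force: [0.2, -1.9, 2.4]
time_s: 15.93
eef_pos: [581.7, 55.0, 141.3]
force: [-1.3, -0.8, 5.5]
```

The force is rising, so this is the stop.

```bash
python3 -m jog '[{"linear":[0.001,0,0],"rotation":[0,0,0],"grip":0},{"linear":[0.001,0,0],"rotation":[0,0,0],"grip":0}]'| grep -E 'pos|force|time'
python3 -m jog '[{"linear":[0.001,0,0],"rotation":[0,0,0],"grip":0},{"linear":[0.001,0,0],"rotation":[0,0,0],"grip":0}]'| grep -E 'pos|force|time'
```

```text
time_s: 16.1
eef_pos: [581.7, 55.1, 141.3]
force: [-1.2, -1.4, 4.1]
time_s: 16.27
eef_pos: [581.8, 55.0, 141.3]
force: [-1.8, -1.7, 5.3]
```

```bash
python3 -m jog '[{"linear":[0.002,0,0],"rotation":[0,0,0],"grip":0},{"linear":[0.003,0,0],"rotation":[0,0,0],"grip":0},{"linear":[0.003,0,0],"rotation":[0,0,0],"grip":0}]'| grep -E 'pos|force|time'
```

```text
time_s: 16.52
eef_pos: [581.9, 55.0, 141.0]
force: [-2.6, -1.5, 6.9]
```

```bash
python3 -m jog '[{"linear":[0.002,0,0],"rotation":[0,0,0],"grip":0},{"linear":[0.003,0,0],"rotation":[0,0,0],"grip":0},{"linear":[0.003,0,0],"rotation":[0,0,0],"grip":0},{"linear":[0.003,0,0],"rotation":[0,0,0],"grip":0},{"linear":[0.003,0,0],"rotation":[0,0,0],"grip":0},{"linear":[0.003,0,0],"rotation":[0,0,0],"grip":0},{"linear":[0.003,0,0],"rotation":[0,0,0],"grip":0},{"linear":[0.003,0,0],"rotation":[0,0,0],"grip":0}]'| grep -E 'pos|force|time'
python3 - <<'E'
from rig import *
import cv2
p,d=capture("wrist");cv2.imwrite("pics/wrist9.png",p[:,:,::-1]);print(sense()['force'])
E
```

```text
time_s: 17.18
eef_pos: [582.0, 55.0, 140.8]
force: [-2.7, -2.3, 7.4]
[-1.20095229 -1.2851067   8.14262109]
```

View pics/wrist9.png

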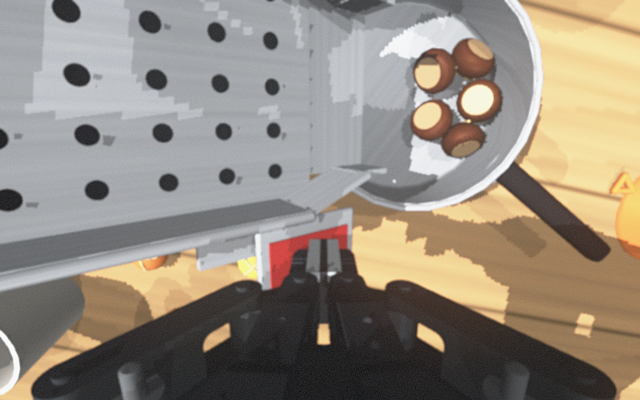

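Stop force is held: the push rose from about 2.4 to 8 N with under 1 mm of travel, and all five chestnuts are in the pan. Easing back up along the same arc.

```bash
python3 -m jog '[{"linear":[-0.003,0,0.0005],"rotation":[0,0,0],"grip":0},{"linear":[-0.008,0,0.001],"rotation":[0,0,0],"grip":0},{"linear":[-0.014,0,0.002],"rotation":[0,0,0],"grip":0},{"linear":[-0.02,0,0.003],"rotation":[0,0,0],"grip":0},{"linear":[-0.026,0,0.0035],"rotation":[0,0,0],"grip":0},{"linear":[-0.032,0,0.004],"rotation":[0,0,0],"grip":0},{"linear":[-0.038,0,0.0045],"rotation":[0,0,0],"grip":0},{"linear":[-0.044,0,0.005],"rotation":[0,0,0],"grip":0},{"linear":[-0.05,0,0.0055],"rotation":[0,0,0],"grip":0},{"linear":[-0.056,0,0.006],"rotation":[0,0,0],"grip":0},{"linear":[-0.062,0,0.006],"rotation":[0,0,0],"grip":0},{"linear":[-0.068,0,0.006],"rotation":[0,0,0],"grip":0},{"linear":[-0.074,0,0.006],"rotation":[0,0,0],"grip":0},{"linear":[-0.08,0,0.0057],"rotation":[0,0,0],"grip":0},{"linear":[-0.086,0,0.005],"rotation":[0,0,0],"grip":0},{"linear":[-0.092,0,0.0045],"rotation":[0,0,0],"grip":0},{"linear":[-0.098,0,0.004],"rotation":[0,0,0],"grip":0},{"linear":[-0.104,0,0.003],"rotation":[0,0,0],"grip":0}]'| grep -E 'pos|force|time'
```

```text
time_s: 18.73
eef_pos: [582.2, 54.1, 172.2]
force: [-0.3, -2.7, 3.2]
```

```bash
python3 -m jog '[{"linear":[-0.005,0,-0.001],"rotation":[0,0,0],"grip":0},{"linear":[-0.011,0,-0.002],"rotation":[0,0,0],"grip":0},{"linear":[-0.017,0,-0.003],"rotation":[0,0,0],"grip":0},{"linear":[-0.023,0,-0.004],"rotation":[0,0,0],"grip":0},{"linear":[-0.029,0,-0.005],"rotation":[0,0,0],"grip":0},{"linear":[-0.035,0,-0.0063],"rotation":[0,0,0],"grip":0},{"linear":[-0.041,0,-0.008],"rotation":[0,0,0],"grip":0},{"linear":[-0.047,0,-0.01],"rotation":[0,0,0],"grip":0},{"linear":[-0.053,0,-0.012],"rotation":[0,0,0],"grip":0},{"linear":[-0.059,0,-0.014],"rotation":[0,0,0],"grip":0},{"linear":[-0.065,0,-0.016],"rotation":[0,0,0],"grip":0},{"linear":[-0.071,0,-0.018],"rotation":[0,0,0],"grip":0},{"linear":[-0.076,0,-0.02],"rotation":[0,0,0],"grip":0},{"linear":[-0.08,0,-0.021],"rotation":[0,0,0],"grip":0},{"linear":[-0.083,0,-0.022],"rotation":[0,0,0],"grip":0},{"linear":[-0.086,0,-0.023],"rotation":[0,0,0],"grip":0},{"linear":[-0.089,0,-0.024],"rotation":[0,0,0],"grip":0}]'| grep -E 'pos|force|time'
```

```text
time_s: 20.15
eef_pos: [580.6, 61.4, 198.9]
force: [-0.2, -1.1, 4.0]
```

```bash
python3 -m jog '[{"linear":[-0.003,0,-0.001],"rotation":[0,0,0],"grip":0},{"linear":[-0.006,0,-0.002],"rotation":[0,0,0],"grip":0},{"linear":[-0.009,0,-0.003],"rotation":[0,0,0],"grip":0},{"linear":[-0.012,0,-0.003],"rotation":[0,0,0],"grip":0},{"linear":[-0.015,0,-0.003],"rotation":[0,0,0],"grip":0},{"linear":[-0.018,0,-0.003],"rotation":[0,0,0],"grip":0}]'| grep -E 'pos|force|time'
```

```text
time_s: 20.65
eef_pos: [580.3, 62.4, 204.1]
force: [0.8, -0.5, 0.5]
```

Contact was lost gently at level. Now backing off upward and checking.

```bash
python3 -m jog '[{"linear":[-0.03,0,0],"rotation":[0,0,0],"grip":0},{"linear":[-0.1,0,0],"rotation":[0,0,0],"grip":0},{"linear":[-0.2,-0.05,0],"rotation":[0,0,0],"grip":0},{"linear":[-0.3,-0.15,0],"rotation":[0,0,0],"grip":0},{"linear":[-0.3,-0.25,0],"rotation":[0,0,0],"grip":0},{"linear":[-0.3,-0.25,0],"rotation":[0,0,0],"grip":0},{"linear":[-0.3,-0.25,0],"rotation":[0,0,0],"grip":0},{"linear":[-0.3,-0.25,0],"rotation":[0,0,0],"grip":0}]'| grep -E 'pos|force|time'
python3 - <<'E'
from h import *
from rig import *
for n in ["scene","side"]:
    c=calibration(n);p,d=capture(n);cv2.imwrite(f"pics/{n}10.png",p[:,:,::-1])
    np.savez(f"{n}10.npz",p=p,d=d,**{k:np.array(v) for k,v in c.items()})
z=np.load("scene10.npz");W=cloud(z).reshape(-1,3)
k=(abs(W[:,2]-60)<4)&(abs(np.linalg.norm(W[:,:2]-[674.3,6.8],axis=1)-79)<15);pp=W[k]
for it in range(6):
    c,R=circ(pp);e=abs(np.linalg.norm(pp[:,:2]-c,axis=1)-R);pp=pp[e<np.percentile(e,90)+0.5]
print('pan',c,R,len(pp))
# tray floor tilt
x=np.array([.199,-.98]);y=np.array([.98,.199]);r=W[:,:2]-[641.3,169]
a,b=r@x,r@y
k=(abs(b)<50)&(a>-140)&(a<130)&(abs(W[:,2]-170)<12);f=np.polyfit(a[k],W[k,2],1);print('floor slope',f,k.sum())
E
```

```text
time_s: 21.32
eef_pos: [507.0, 47.4, 294.3]
force: [0.1, 0.3, 1.1]
pan [674.91803048   7.58141668] 78.13182747280973 241
floor slope [2.11542126e-03 1.71604991e+02] 3678
```

View pics/scene10.png

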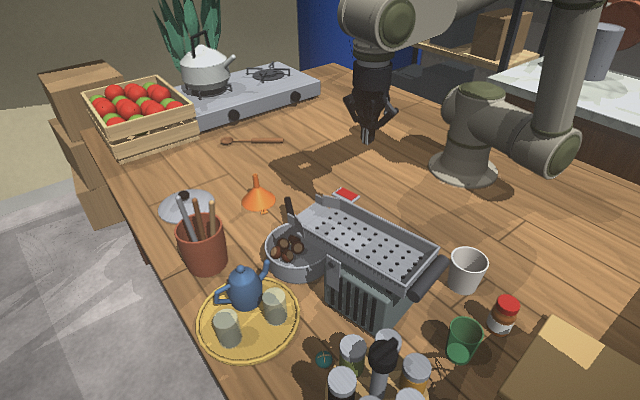

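View pics/side10.png

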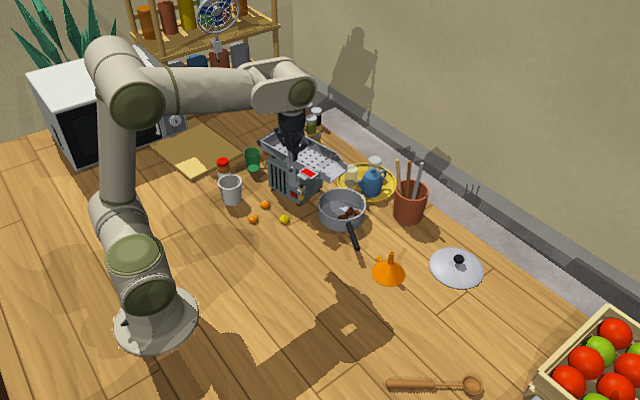

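Both views show the tray level and empty, the chestnuts in the pan at (288,248) in the scene view, the bystanders in place and the robot clear. Handing in.

```bash
python3 -c "
from rig import *
print(finish_job())"
```

```text
the job is handed in; nothing more can be done
None
```

The pan stands under the spout, all five chestnuts are in it, and the tray is back level. I handed the job in at about 21 s of the 64 s allowed; no verdict came back.

- **Pan:** I slid it by its handle past the funnel and let go. Before hand-in it measured at (675, 7.6) mm, about 1 mm from my estimate of the pour point at (674, 7).
- **Tray down:** I pressed the ledge down along its arc. At the stop the push rose from about 2.4 N to 8 N in less than 1.5 mm. I held it there about 1 s, and the wrist picture showed all five chestnuts in the pan. Force readings never passed about 9 N, but I only read them at the end of each move, so short peaks in between were not seen.
- **Tray up:** I eased it back at roughly 0.2–0.3 rad/s until the finger came off at level. The last check gave a floor slope of 0.002 rad.
- **End state:** By eye, the cup, funnel, spice jar and tea glass were where they started, and the robot was clear of everything.

The only disagreement was one side-camera fit of the pan, at (670.5, 5.7) mm. It used few points because the arm partly hid the pan, and it is still well within tolerance.

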